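# Stow the weathering markers cap-down

## Task

The two paint markers used on the box vans are leaning in the sloped wooden rest: drop each one cap-down into the narrow well of its own colour in the marker holder, orange in orange and blue in blue, so that both stand right down on the bottom and are let go. Grip the thin barrels lightly and lower each marker gently, more than halfway into its well before letting go, never ramming it; leave the van, tender, brass dome and engineer's square where they are.

Things in the scene. Friction and masses are not known exactly. Their poses are not given: they have to be found in the camera images.
- marker_orange: Paint marker: straight cylinder 16 mm thick, 140 mm long, about 30 g; white barrel, orange cap (first 48 mm), orange band and tail end. Origin: centre of the cap's flat end; z runs from cap to tail. Starts in the sloped rest, cap low, tail high to the robot's right (-y, within 25 degrees), axis 62 degrees above level. Thin barrel: grip at 20 to 40 N; above 60 N per finger it is crushed.
- marker_blue: The second paint marker: same shape, size, mass and axes as the orange one, but with blue cap, band and tail; in the other trough of the rest.
- rack: Fixed sloped wooden rest, base 125 x 150 mm (x, y); origin: centre of underside, x points about +y (robot's left). Troughs at y = -50 and +50 mm slope at 62 degrees, high end to -x; either marker may be in either one, cap end on a stop at x 45, z 22 mm. The trough carries the marker's first 77 mm, between 11 mm high ribs; the upper 63 mm sticks out free for gripping.
- holder: Fixed marker holder: aluminium foot 70 x 130 x 8 mm with two square plastic wells, open on top, orange at y = -24 mm, blue at y = +24 mm. Each is 32 mm square outside, 26 mm inside, rim 83 mm and inner floor 11 mm above the table, so 72 mm deep. Origin: centre of underside.
- well_orange (a point): Centre of the inner floor of the orange well, 72 mm below its rim; z up.
- well_blue (a point): Centre of the inner floor of the blue well, 72 mm below its rim; z up.
- van: Bystander: olive plastic box van with a grey roof, 136 x 37 x 59 mm, origin at the centre of its underside.
- tender: Bystander: black cast-metal tender, 105 x 36 x 50 mm, origin at the centre of its underside.
- dome: Bystander: brass steam dome, 32 mm in diameter, 35 mm high, origin at the centre of its underside.
- square: Bystander: chrome engineer's square lying flat, blade 100 mm along its x, stock 75 mm along its y, 12 mm high, origin at its outer corner.
Things that resemble listed ones, but are neither listed nor needed, are in the scene too. Leave any purple or turquoise look-alike of the marker_blue alone.

How it is judged (in metres and radians):
At the end, for the whole second after the job is handed in: Each marker stands cap-down at rest in the well of its own colour: cap end within 14 mm sideways of the well's centre and less than 8 mm above its floor, axis within 0.25 rad of vertical (the well itself allows about 0.13) (horizontal distance between marker_orange and well_orange below 0.014 m and z of marker_orange in the frame of well_orange below 0.008 m and angle between each of marker_orange, marker_blue's own z axis and vertical below 0.25 rad and horizontal distance between marker_blue and well_blue below 0.014 m and z of marker_blue in the frame of well_blue below 0.008 m and linear speed of each of marker_orange, marker_blue below 0.02 m/s); the robot touches nothing.
It fails at once if a marker's thin barrel is crushed: finger force above the limit (contact force between the fingers and marker_orange above 120 N or contact force between the fingers and marker_blue above 120 N).
It fails at once if a marker is rammed into the holder (contact force between any of marker_orange, marker_blue and holder above 30 N).
It fails at once if a marker is let fall from above instead of being lowered in: it moves faster than 1 m/s inside its well (a free fall of over 50 mm) ((horizontal distance between marker_orange and well_orange below 0.02 m and z of marker_orange in the frame of well_orange below 0.05 m and linear speed of marker_orange above 1 m/s) or (horizontal distance between marker_blue and well_blue below 0.02 m and z of marker_blue in the frame of well_blue below 0.05 m and linear speed of marker_blue above 1 m/s)).
It fails at once if the van, tender, dome or square is moved by more than 20 mm (distance of any of van, tender, dome, square from where it was at the start of the episode above 0.02 m).
It also fails if it takes over 61 s, if anything falls off the work surface, if the arm or the gripper's body presses on something with over 40 N, if the wrist force passes 120 N, or if a joint passes its speed limit or range.

## Robot

A 6-joint arm with a two-finger parallel gripper is mounted at the origin on the work surface. World frame = base frame: x ahead of the robot, y to its left, z up, the work surface at z = 0. Lengths are in mm, angles in rad, forces in N, time in s.
With the tool pointing down it reaches from about 350 to 875 mm from the base axis. Payload 4.2 kg.
Tool frame: the origin (TCP) lies midway between the tips of the shut fingers; the grasp point (between the pads) lies 19 mm behind it (arm.tcp_to_grasp is the distance from the TCP to the grasp point, in mm); z points along the fingers, y is the line along which they close (so a half turn about z gives the same grasp; the last joint's range is limited). The gripper opens to 85 mm and grips with 20 to 120 N. Pads are 22 mm wide; open, the fingers measure 114 mm over their backs; the gripper's body (76 mm by 85 mm) begins 54 mm behind the grasp point. The pads swing forward as they close: fully open they stand 13 mm farther back than shut.
Start: joints at [1.592, 0.385, 0.008, 0, -1.194, -0.259], TCP at [147.197, 607.398, 231.312] pointing down, gripper open.
Joint ranges: [-3.14, 3.14], [-1.21, 2.06], [-1.07, 1.41], [-3.16, 2.05], [-2.99, -0.16], [-3.1, 3.1]. Speed limits (rad/s): [2.79, 2.79, 3.14, 3.14, 3.14, 3.14].

## Interface

Orientations are given as a unit quaternion [x, y, z, w].
In Python, from bench import arm, get_image gives the robot as it stands.
- The arm moves only by the tool drive_tool, never from a script. Its argument "deltas" is a list of rows, each a list of 2 entries, a list of its own where there are three numbers: the shift along the tool's x, y, z in cm, then the turn, a rotation vector about the tool's x, y, z in degrees. In form: [[[x, y, z], [ax, ay, az]], ...]. A call has 1 to 12 rows; each row shifts and turns the commanded pose from where the row before left it, along the tool's axes as they then stand; what a row does not reach is not made up. A row lasts 1/10 s, in which the tool goes at most 50 mm and 8.59 degrees, less where a joint would pass 70% of its speed; a pose out of reach is approached as far as the arm can. A call with a gripper value outside its range is refused whole. "claw" is the finger opening in cm, from 0 to 8.54, set as the call begins (left out, the last holds). The fingers move at their own pace and stop on an object; the grip force is fixed at half the most. Time passes only in rows, so rows that do not move let the fingers close. It gives the time, the measured TCP pose, the force, the opening and the grip force at its end, in the units of the state.
- arm.read_state(): the state, without advancing time (a new reading comes with each control period).
- get_image(name): name is "side" or "top"; returns a dict with "img" (384x512x3 uint8, red, green, blue), "fx", "fy", "cx", "cy" (pixels), "D" ([k1, k2, p1, p2, k3] as OpenCV has them; the pictures are not rectified), "eye" and "orientation" of the camera in the world. Camera axes: x right, y down, z forward; pixel columns grow to the right and rows downward; lengths in mm; the calibration is good to about 2 mm. A picture is of the moment at which its call begins. There is no depth.
- arm.job_done(): hands the job in; it is judged then, once.
The state is a dict: "clock": time; "joints": joint angles; "joint_vel": joint speeds; "joint_efforts": joint torques, N m; "position": TCP position; "ee_rot": TCP orientation; "contact_force": force on the tool from outside, world axes, zero at the start; "wrist_torque": the same for the moment, N m; "gripper_width": finger opening in mm; "grasp_force": force on a finger pad.
Only numpy, scipy, OpenCV 4.12 (cv2) and the standard library are available. Lean on these libraries where they do the work, as an engineer would, in place of code of your own. Each camera call takes 0.05 s, during which the arm holds its last target. There are 200 camera calls.

## Working session

There is one attempt and no reset: what is moved stays moved. The work goes in short steps, Python scripts to look and compute and a tool call to move; the robot and the scene stay as the last step left them, time stands still between calls to the robot, and variables do not carry over. Pictures are saved under pics/ and viewed, at most 10 in all, crops included, and the job is handed in when it is done.

Besides the shell and the picture viewer there is one more tool, called after "Request:" as a command line: name --argument value ..., lists and objects as JSON in quotes. drive_tool: Moves the arm, as the interface text tells. Its arguments: {"type":"object","properties":{"deltas":{"type":"array"},"claw":{"type":"number"}},"required":["deltas"]}

```bash
ls; mkdir -p pics; python3 - <<'E'
from bench import arm,get_image
import cv2,pickle
d={}
for n in("side","top"):
    g=get_image(n);d[n]=g
    cv2.imwrite(f"pics/{n}0.png",g["img"][:,:,::-1])
    print(n,{k:v for k,v in g.items() if k!="img"})
pickle.dump(d,open("d0.pkl","wb"))
s=arm.read_state();print(s,arm.tcp_to_grasp)
E
```

```text
pics
side {'fx': 465.5218996272063, 'fy': 465.5218996272063, 'cx': 256.55174965298175, 'cy': 186.284912504319, 'D': array([0.01865526, 0.        , 0.        , 0.        , 0.        ]), 'eye': array([ 331.83921068,  844.82307814, 1122.64047129]), 'orientation': array([-0.12388347,  0.93091422, -0.34081815,  0.04352695])}
top {'fx': 383.00624077569154, 'fy': 383.00624077569154, 'cx': 248.50113733564928, 'cy': 197.37715556992862, 'D': array([0.02531474, 0.        , 0.        , 0.        , 0.        ]), 'eye': array([ 409.45164758,    7.71275815, 1017.01554493]), 'orientation': array([ 0.70838594, -0.70261747,  0.04753611, -0.04752236])}
{'clock': 0.1, 'joints': array([ 1.59162560e+00,  3.85495463e-01,  6.78616869e-03, -4.52750789e-04,
       -1.19397610e+00, -2.58626043e-01]), 'joint_vel': array([-0.00032449, -0.00125263,  0.00233934,  0.0029117 ,  0.00016371,
       -0.00042404]), 'joint_efforts': array([-8.45622544e-04, -3.93317878e+01,  1.88928849e+01,  4.19790119e+00,
       -2.55348044e-03,  3.50226919e-06]), 'position': array([147.06554518, 606.93067255, 230.32805028]), 'ee_rot': array([ 9.92929538e-01, -1.18701292e-01, -7.68148702e-05,  9.64633025e-04]), 'contact_force': array([-0.56510244, -0.42543814,  0.0824225 ]), 'wrist_torque': array([ 7.66385943e-03, -4.87855178e-02, -5.30566931e-05]), 'grasp_force': 0.0, 'gripper_width': 85.18254573165947} 18.700000000000003
```

View pics/side0.png

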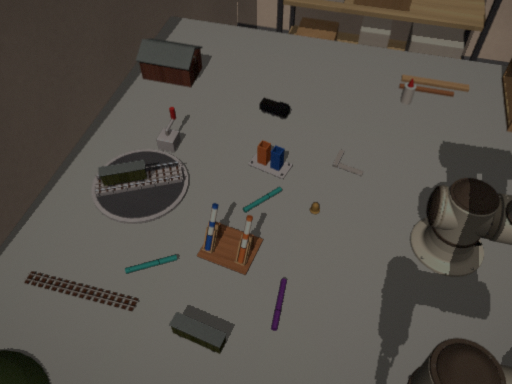

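View pics/top0.png

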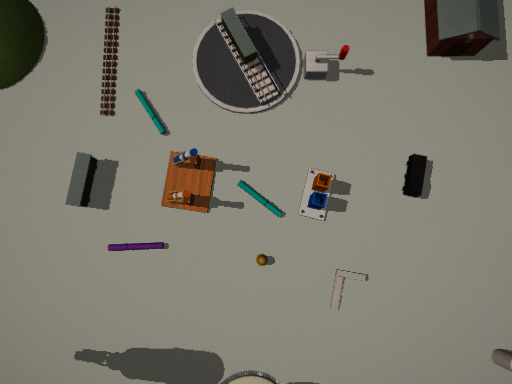

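The side view shows the rest at about (231,247) with the blue marker (212,228), the orange marker (246,240) and the wells (264,153)/(277,158). In the top view the blue marker is at (187,157), the orange at (180,197), and the wells at (322,182)/(318,200). I'll enlarge those regions.

```bash
cat >h.py <<'E'
import numpy as np,cv2
from scipy.spatial.transform import Rotation as R
def K(g): return np.array([[g["fx"],0,g["cx"]],[0,g["fy"],g["cy"]],[0,0,1]])
def ray(g,px):
    p=cv2.undistortPoints(np.array(px,float).reshape(-1,1,2),K(g),g["D"]).reshape(-1,2)
    v=R.from_quat(g["orientation"]).apply(np.c_[p,np.ones(len(p))])
    return v/np.linalg.norm(v,axis=1)[:,None]
def plane(g,px,z):
    v=ray(g,px);return g["eye"]+v*((z-g["eye"][2])/v[:,2])[:,None]
def tri(ga,pa,gb,pb):
    A=np.zeros((3,3));b=np.zeros(3)
    for g,p in((ga,pa),(gb,pb)):
        v=ray(g,p)[0];M=np.eye(3)-np.outer(v,v);A+=M;b+=M@g["eye"]
    X=np.linalg.solve(A,b)
    return X,[np.linalg.norm(np.cross(X-g["eye"],ray(g,p)[0])) for g,p in((ga,pa),(gb,pb))]
def proj(g,X):
    Rm=R.from_quat(g["orientation"]).inv()
    return cv2.projectPoints(np.array(X,float).reshape(-1,1,3),Rm.as_rotvec(),-Rm.apply(g["eye"]),K(g),g["D"])[0].reshape(-1,2)
E
python3 - <<'E'
import pickle,cv2,numpy as np
d=pickle.load(open("d0.pkl","rb"))
def c(n,x,y,w,h):
    return cv2.resize(d[n]["img"][y:y+h,x:x+w,::-1],None,fx=5,fy=5,interpolation=cv2.INTER_CUBIC)
a=np.hstack([c("side",195,195,80,75),c("top",160,140,75,75)])
cv2.imwrite("pics/m.png",a)
a=np.hstack([c("side",240,130,70,60),c("top",290,160,60,60)])
cv2.imwrite("pics/w.png",a)
E
```

```text
(no output)
```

View pics/m.png

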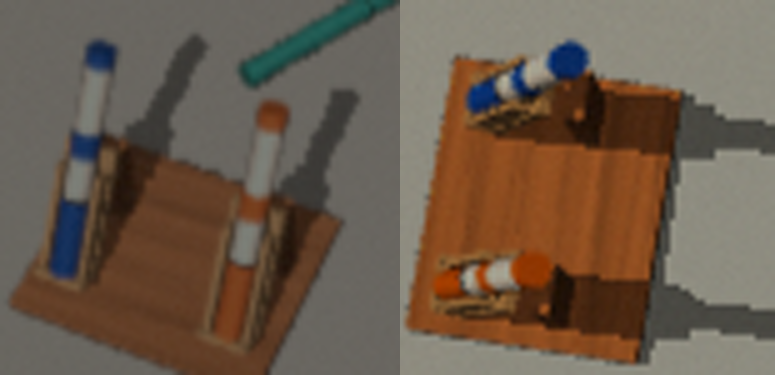

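View pics/w.png

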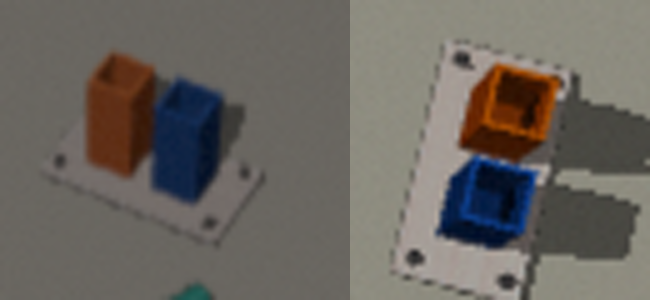

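The enlargements show the tail discs at roughly (193,152) and (186,193) in the top view and (215,204) and (249,217) in the side view. They also show the well rims clearly. Next I'll segment and triangulate.

```bash
cat >seg.py <<'E'
import pickle,cv2,numpy as np
from h import *
d=pickle.load(open("d0.pkl","rb"))
roi={("side","b"):(200,198,226,254),("side","o"):(233,212,258,268),("top","b"):(171,145,200,165),("top","o"):(164,187,192,207)}
def blobs(n,k):
    x0,y0,x1,y1=roi[n,k];im=d[n]["img"][y0:y1,x0:x1].astype(int);hsv=cv2.cvtColor(im.astype(np.uint8),cv2.COLOR_RGB2HSV)
    r,g,b=im.transpose(2,0,1);S=hsv[...,1];V=hsv[...,2]
    col=(b>r*1.4)&(b>50) if k=="b" else (S>195)&(V>90)&(r>1.6*g)
    wh=(S<60)&(V>(125 if n=="side" else 150))
    out=[]
    for nm,m in(("col",col),("wh",wh)):
        _,L,st,c=cv2.connectedComponentsWithStats(m.astype(np.uint8))
        out+=[(nm,st[i,4],c[i]+[x0,y0],st[i,:4]+[x0,y0,0,0]) for i in range(1,len(st)) if st[i,4]>6]
    return out
if __name__=="__main__":
    for k in roi:
        print(k)
        for o in blobs(*k): print("  ",o[0],o[1],np.round(o[2],2),o[3])
E
python3 seg.py; python3 - <<'E'
import pickle,numpy as np
from h import *
d=pickle.load(open("d0.pkl","rb"));s,t=d["side"],d["top"]
def S(x,y,ox=195,oy=195):return (ox+x/5-.4,oy+y/5-.4)
for nm,a,b in(("tail b",(101,47),(568,60)),("tail o",(273,111),(531,268)),("band b",(85,147),(512,80)),("band o",(254,207),(486,275))):
    print(nm,*tri(s,S(*a),t,S(b[0]-400,b[1],160,140)))
# well rims corners (side order: far,right,near,left) 
for nm,cs,ct in(("O",[(111,55),(155,67),(131,92),(88,79)],[(499,67),(557,77),(545,126),(485,115)]),("B",[(178,80),(222,92),(197,118),(154,105)],[(481,158),(536,170),(525,219),(467,207)])):
    a=np.mean(cs,0);b=np.mean(ct,0);print(nm,*tri(s,S(*a,240,130),t,S(b[0]-350,b[1],290,160)))
    print(plane(s,[S(*p,240,130) for p in [a]],83),plane(t,[S(b[0]-350,b[1],290,160)],83))
E
```

```text
('side', 'b')
   col 30 [214.67 205.8 ] [212 203   6   6]
   col 26 [211.5  223.88] [209 222   6   5]
   col 73 [208.1  242.22] [205 235   7  15]
('side', 'o')
('top', 'b')
   col 51 [193.2  151.67] [189 148   9   8]
   col 15 [183.53 155.6 ] [182 153   4   6]
   col 27 [176.33 158.81] [174 156   6   6]
   wh 16 [186.75 153.38] [185 151   5   5]
('top', 'o')
   col 178 [177.54 191.93] [164 187  28  14]
   col 9 [176.   194.78] [175 192   3   6]
   col 58 [176.29 204.83] [164 202  28   5]
   wh 16 [179.5  194.25] [178 192   4   5]
tail b [633.61595056 137.63060353 148.06609299] [np.float64(0.21116824667744444), np.float64(0.21116824667748132)]
tail o [535.43067444 152.29531243 145.41090325] [np.float64(0.4924684722366289), np.float64(0.49246847223650314)]
band b [634.78808856 171.46607577 102.51928446] [np.float64(0.08002151316022853), np.float64(0.08002151316026875)]
band o [538.36473426 181.80796453  97.85495727] [np.float64(0.8500672027265559), np.float64(0.8500672027265603)]
O [ 581.78003349 -177.94887146   83.54956322] [np.float64(1.7628732824117885), np.float64(1.7628732824114397)]
[[ 580.10628205 -178.30949128   83.        ]] [[ 583.67182939 -178.00249156   83.        ]]
B [ 535.94729698 -167.88821379   82.54543974] [np.float64(1.6126950963829458), np.float64(1.6126950963827145)]
[[ 534.22412662 -167.3709002    83.        ]] [[ 537.50832272 -167.72287019   83.        ]]
```

Tails triangulate to blue (634,138,148) and orange (535,152,145), and the rims to orange (582,-178,83) and blue (536,-168,83). These agree with the stated heights. I'll take orange first.

Request:
drive_tool --deltas '[[[3.5,2.9,-0.2],[0,0,0]],[[3.5,2.9,-0.2],[0,0,0]],[[3.5,2.9,-0.2],[0,0,0]],[[3.5,2.9,-0.2],[0,0,0]],[[3.5,2.9,-0.2],[0,0,0]],[[3.5,2.9,-0.2],[0,0,0]],[[3.5,2.9,-0.2],[0,0,0]],[[3.5,2.9,-0.2],[0,0,0]],[[3.5,2.9,-0.2],[0,0,0]],[[3.5,2.9,-0.2],[0,0,0]],[[3.5,2.9,-0.2],[0,0,0]],[[3.5,2.9,-0.2],[0,0,0]]]' --claw 5

```text
clock: 1.3
position: [474.0, 168.5, 255.2]
ee_rot: [0.993, -0.119, -0.0, 0.0]
contact_force: [1.1, 0.4, -0.0]
gripper_width: 50.1
grasp_force: 0.0
```

Request:
drive_tool --deltas '[[[3.5,2.9,-0.2],[0,0,0]],[[3.5,2.9,-0.2],[0,0,0]],[[0,0,0],[0,0,8.4]],[[0,0,0],[0,0,8.4]],[[0,0,0],[0,0,8.4]],[[0,0,0],[0,0,8.4]],[[0,0,0],[0,0,8.4]],[[0,0,0],[0,0,8.4]],[[0,0,0],[0,0,8.4]],[[0,0,0],[0,0,8.4]],[[0,0,0],[0,0,8.4]],[[0,0,0],[0,0,8.4]]]'

```text
clock: 2.5
position: [527.4, 97.3, 258.8]
ee_rot: [-0.656, 0.755, 0.0, -0.001]
contact_force: [0.4, -0.3, 0.0]
gripper_width: 49.6
grasp_force: 0.0
```

Request:
drive_tool --deltas '[[[0,0,0],[0,-7,0]],[[0,0,0],[0,-7,0]],[[0,0,0],[0,-7,0]],[[0,0,0],[0,-7,0]],[[0,0,0],[0,0,0]],[[0,0,0],[0,0,0]]]'

```text
clock: 3.1
position: [527.9, 96.4, 259.0]
ee_rot: [-0.638, 0.731, 0.159, 0.181]
contact_force: [-0.1, -0.0, 0.5]
gripper_width: 50.3
grasp_force: 0.0
```

```bash
cat >go.py <<'E'
import sys,numpy as np
from bench import arm
from h import *
s=arm.read_state();r=R.from_quat(s["ee_rot"])
np.set_printoptions(precision=3,suppress=True)
print(s["position"],r.as_matrix().T,"joints",s["joints"],sep="\n")
for a in sys.argv[1:]:
    t=np.array(eval(a),float);print(a,"delta cm",r.inv().apply(t-s["position"])/10)
E
python3 go.py 531,121,205 538.8,176.5,99.5
```

```text
[527.861  96.403 258.976]
[[-0.119 -0.876 -0.468]
 [-0.991  0.134  0.001]
 [ 0.062  0.464 -0.884]]
joints
[ 0.196  0.193 -0.093 -0.503 -1.165 -0.157]
531,121,205 delta cm [0.334 0.016 5.931]
538.8,176.5,99.5 delta cm [ 0.316 -0.018 17.877]
```

Request:
drive_tool --deltas '[[[0.3,0,3],[0,0,0]],[[0,0,3],[0,0,0]],[[0,0,3],[0,0,0]],[[0,0,2],[0,0,0]],[[0,0,2],[0,0,0]],[[0,0,2],[0,0,0]],[[0,0,2],[0,0,0]],[[0,0,0.8],[0,0,0]],[[0,0,0],[0,0,0]],[[0,0,0],[0,0,0]]]'

```text
clock: 4.1
position: [538.8, 178.0, 101.3]
ee_rot: [-0.64, 0.73, 0.159, 0.182]
contact_force: [-0.2, 0.2, 1.0]
gripper_width: 50.1
grasp_force: 0.0
```

```bash
python3 go.py 538.8,176.5,99.5 |tail -1; python3 - <<'E'
from bench import get_image
import cv2,numpy as np
def c(n,x,y,w,h):
    return cv2.resize(get_image(n)["img"][y:y+h,x:x+w,::-1],None,fx=4,fy=4,interpolation=cv2.INTER_CUBIC)
cv2.imwrite("pics/g1.png",np.hstack([c("side",185,170,100,110),c("top",140,130,100,110)]))
E
```

```text
538.8,176.5,99.5 delta cm [ 0.214 -0.023  0.094]
```

View pics/g1.png

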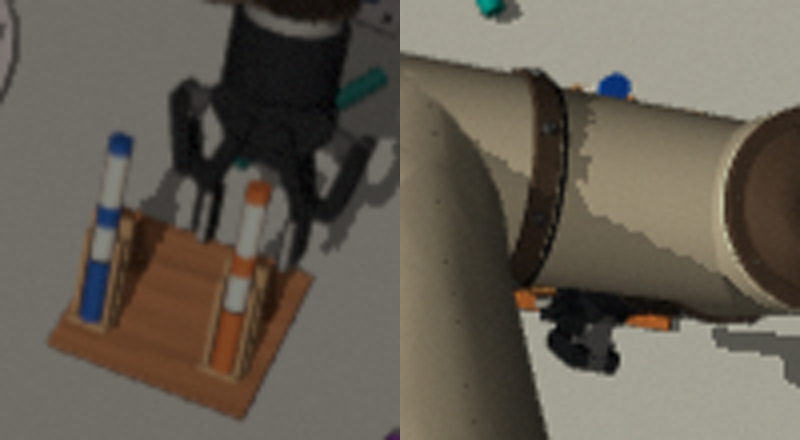

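The side view shows the fingertips at crop (203,230) and (290,260), straddling the orange barrel near its band. I'll close gently.

Request:
drive_tool --deltas '[[[0.2,0,0.1],[0,0,0]],[[0,0,0],[0,0,0]],[[0,0,0],[0,0,0]],[[0,0,0],[0,0,0]],[[0,0,0],[0,0,0]],[[0,0,0],[0,0,0]]]' --claw 2.2

```text
clock: 4.8
position: [538.4, 176.3, 98.9]
ee_rot: [-0.639, 0.73, 0.159, 0.182]
contact_force: [-0.5, 1.3, 0.0]
gripper_width: 21.8
grasp_force: 0.0
```

Request:
drive_tool --deltas '[[[0,0,0],[0,0,0]],[[0,0,0],[0,0,0]],[[0,0,0],[0,0,0]]]' --claw 1.6

```text
clock: 5.1
position: [538.4, 176.3, 98.9]
ee_rot: [-0.639, 0.73, 0.159, 0.182]
contact_force: [0.1, 0.1, 0.3]
gripper_width: 15.8
grasp_force: 0.8
```

Request:
drive_tool --deltas '[[[0,0,0],[0,0,0]],[[0,0,0],[0,0,0]],[[0,0,0],[0,0,0]]]' --claw 1.5

```text
clock: 5.4
position: [538.5, 176.3, 99.0]
ee_rot: [-0.639, 0.73, 0.159, 0.182]
contact_force: [0.3, -0.1, 0.4]
gripper_width: 15.3
grasp_force: 19.4
```

Request:
drive_tool --deltas '[[[0,0,0],[0,0,0]],[[0,0,0],[0,0,0]],[[-0.1,0,-0.5],[0,0,0]],[[-0.1,0,-1],[0,0,0]],[[-0.1,0,-1.5],[0,0,0]],[[-0.1,0,-2],[0,0,0]],[[0,0,-2],[0,0,0]],[[0,0,-2],[0,0,0]],[[0,0,-2],[0,0,0]],[[0,0,0],[0,0,0]]]' --claw 1.44

```text
clock: 6.4
position: [533.3, 127.6, 201.9]
ee_rot: [-0.639, 0.73, 0.157, 0.185]
contact_force: [0.7, -0.2, 0.9]
gripper_width: 15.5
grasp_force: 32.8
```

Request:
drive_tool --deltas '[[[0,0,0],[0,7,0]],[[0,0,0],[0,7,0]],[[0,0,0],[0,7,0]],[[0,0,0],[0,7,0]],[[0,0,0],[0,0,0]],[[0,0,0],[0,0,0]]]'

```text
clock: 7.0
position: [531.1, 129.3, 197.1]
ee_rot: [-0.659, 0.752, 0.001, -0.0]
contact_force: [-0.0, 0.4, -0.6]
gripper_width: 15.1
grasp_force: 32.8
```

```bash
python3 go.py 581.8,-177.9,250
```

```text
[531.121 129.314 197.11 ]
[[-0.131 -0.991 -0.001]
 [-0.991  0.131  0.002]
 [-0.002  0.001 -1.   ]]
joints
[ 0.535  0.281 -0.236 -0.002 -1.055 -0.665]
581.8,-177.9,250 delta cm [29.785 -9.053 -5.327]
```

Request:
drive_tool --deltas '[[[1,-0.3,-2.7],[0,0,0]],[[3,-1,-2.6],[0,0,0]],[[3.5,-1,0],[0,0,0]],[[3.5,-1,0],[0,0,0]],[[3.5,-1,0],[0,0,0]],[[3.5,-1,0],[0,0,0]],[[3.5,-1,0],[0,0,0]],[[3.5,-1,0],[0,0,0]],[[3,-1,0],[0,0,0]],[[1.8,-0.7,0],[0,0,0]],[[0,0,0],[0,0,0]],[[0,0,0],[0,0,0]]]'

```text
clock: 8.2
position: [580.9, -179.5, 250.6]
ee_rot: [-0.658, 0.753, 0.001, 0.0]
contact_force: [-0.7, 0.7, 0.3]
gripper_width: 15.2
grasp_force: 32.8
```

```bash
python3 go.py 581.8,-177.9,190; python3 - <<'E'
from bench import get_image
import cv2,numpy as np,pickle
d={n:get_image(n) for n in("side","top")};pickle.dump(d,open("d1.pkl","wb"))
def c(n,x,y,w,h):
    return cv2.resize(d[n]["img"][y:y+h,x:x+w,::-1],None,fx=4,fy=4,interpolation=cv2.INTER_CUBIC)
cv2.imwrite("pics/p1.png",np.hstack([c("side",225,70,100,120),c("top",270,130,100,120)]))
E
```

```text
[ 580.943 -179.491  250.636]
[[-0.135 -0.991 -0.001]
 [-0.991  0.135  0.   ]
 [-0.     0.001 -1.   ]]
joints
[-0.034  0.344 -0.004 -0.001 -1.223 -0.101]
581.8,-177.9,190 delta cm [-0.161 -0.065  6.064]
```

View pics/p1.png

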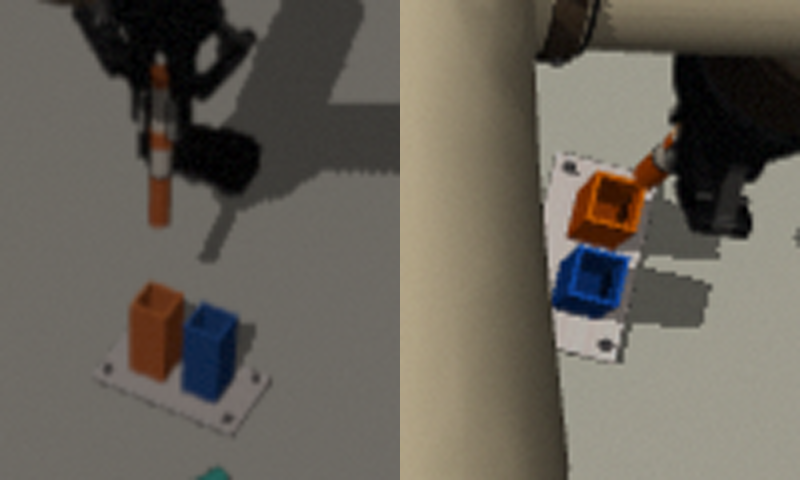

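The held marker hangs upright over the wells. Its cap end is at crop (159,224) in the side view and about (643,182) in the top view. I'll triangulate that end.

```bash
python3 - <<'E'
import pickle,numpy as np
from h import *
d=pickle.load(open("d1.pkl","rb"));s,t=d["side"],d["top"]
f=lambda x,y,ox,oy:(ox+x/4-.4,oy+y/4-.4)
a=f(159,223,225,70);b=f(242,181,270,130)
print(tri(s,a,t,b))
print(plane(s,[a],162.5),plane(t,[b],162.5))
print(proj(s,[[581,-178,83],[581,-178,162]]),proj(t,[[581,-178,83],[581,-178,162]]))
for x in(s,): 
    m=x["img"][100:128,255:275].astype(int); mk=(m[...,0]>1.5*m[...,2])&(m[...,0]>80)
    for r in range(28): 
        c=np.where(mk[r])[0]
        if len(c):print(r+100,c.mean()+255,len(c))
E
```

```text
(array([ 578.36844322, -175.6805093 ,  165.65276813]), [np.float64(0.814818475902436), np.float64(0.8148184759024447)])
[[ 580.02066372 -179.14068149  162.5       ]] [[ 578.16251389 -176.38576137  162.5       ]]
[[263.55208614 144.26404887]
 [263.94086778 125.66151982]] [[323.91823156 179.9133282 ]
 [330.74157149 173.66827348]]
103 264.0 3
104 264.0 3
105 264.0 3
106 264.5 4
107 264.5 4
114 262.0 1
115 263.5 4
116 264.0 5
117 264.0 5
118 264.0 5
119 264.0 5
120 264.0 5
121 264.0 5
122 264.5 6
123 264.5 6
124 264.0 5
125 264.0 5
126 264.5 4
```

Request:
drive_tool --deltas '[[[-0.1,0,2],[0,0,0]],[[0,0,2],[0,0,0]],[[0,0,2],[0,0,0]],[[0,0,0.8],[0,0,0]],[[0,0,0.5],[0,0,0]],[[0,0,0.5],[0,0,0]],[[0,0,0.5],[0,0,0]],[[0,0,0.5],[0,0,0]],[[0,0,0.5],[0,0,0]]]'

```text
clock: 9.2
position: [581.9, -177.7, 158.0]
ee_rot: [-0.659, 0.753, -0.0, 0.0]
contact_force: [0.0, 0.7, -1.2]
gripper_width: 15.2
grasp_force: 32.8
```

```bash
python3 - <<'E'
from bench import get_image
import cv2,numpy as np
def c(n,x,y,w,h):
    return cv2.resize(get_image(n)["img"][y:y+h,x:x+w,::-1],None,fx=4,fy=4,interpolation=cv2.INTER_CUBIC)
cv2.imwrite("pics/p2.png",np.hstack([c("side",225,90,100,120),c("top",270,130,100,120)]))
E
```

```text
(no output)
```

View pics/p2.png

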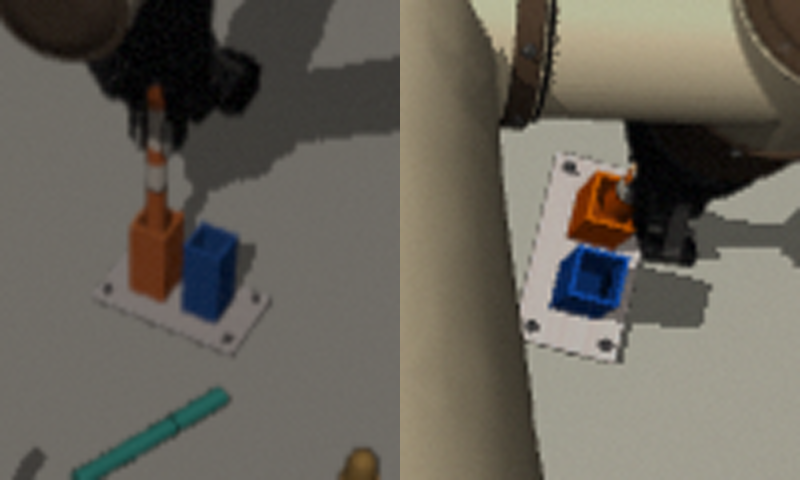

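The orange cap has entered the orange well, with the barrel emerging at crop (157,205) in the side view. I'll lower it slowly.

Request:
drive_tool --deltas '[[[0,0,0.5],[0,0,0]],[[0,0,0.5],[0,0,0]],[[0,0,0.5],[0,0,0]],[[0,0,0.5],[0,0,0]],[[0,0,0.5],[0,0,0]],[[0,0,0.5],[0,0,0]],[[0,0,0.5],[0,0,0]],[[0,0,0.5],[0,0,0]],[[0,0,0.5],[0,0,0]],[[0,0,0.2],[0,0,0]],[[0,0,0],[0,0,0]]]'

```text
clock: 10.4
position: [581.6, -177.7, 110.5]
ee_rot: [-0.659, 0.753, 0.0, -0.0]
contact_force: [1.1, -0.3, -0.4]
gripper_width: 14.9
grasp_force: 32.8
```

Request:
drive_tool --deltas '[[[0,0,0.2],[0,0,0]],[[0,0,0.2],[0,0,0]],[[0,0,0],[0,0,0]]]'

```text
clock: 10.7
position: [581.6, -177.7, 106.7]
ee_rot: [-0.659, 0.753, 0.0, -0.0]
contact_force: [-0.1, 0.4, -0.5]
gripper_width: 14.6
grasp_force: 32.8
```

Request:
drive_tool --deltas '[[[0,0,0.1],[0,0,0]],[[0,0,0.1],[0,0,0]],[[0,0,0.1],[0,0,0]],[[0,0,0],[0,0,0]]]'

```text
clock: 11.1
position: [581.6, -177.7, 103.7]
ee_rot: [-0.659, 0.753, 0.0, -0.0]
contact_force: [-0.1, 0.3, 0.2]
gripper_width: 14.8
grasp_force: 32.8
```

Request:
drive_tool --deltas '[[[0,0,0.1],[0,0,0]],[[0,0,0.1],[0,0,0]],[[0,0,0],[0,0,0]]]'

```text
clock: 11.4
position: [581.6, -177.7, 101.7]
ee_rot: [-0.659, 0.753, 0.0, -0.0]
contact_force: [-0.4, -0.1, 0.2]
gripper_width: 15.2
grasp_force: 32.8
```

Request:
drive_tool --deltas '[[[0,0,0],[0,0,0]],[[0,0,0],[0,0,0]],[[0,0,0],[0,0,0]],[[0,0,0],[0,0,0]],[[0,0,-1.5],[0,0,0]],[[0,0,-3],[0,0,0]],[[0,0,-4],[0,0,0]],[[0,0,-4],[0,0,0]],[[0,0,-3],[0,0,0]],[[0,0,0],[0,0,0]]]' --claw 3.2

```text
clock: 12.4
position: [584.1, -178.3, 262.9]
ee_rot: [-0.659, 0.752, -0.004, 0.003]
contact_force: [0.4, 0.3, 0.7]
gripper_width: 31.7
grasp_force: 0.0
```

```bash
python3 go.py 626,97,259
```

```text
[ 584.147 -178.32   262.931]
[[-0.132 -0.991  0.001]
 [-0.991  0.132 -0.011]
 [ 0.011 -0.002 -1.   ]]
joints
[-0.031  0.335  0.013  0.002 -1.237 -0.102]
626,97,259 delta cm [-27.844  -0.508   0.379]
```

Request:
drive_tool --deltas '[[[-4,0,0],[0,0,0]],[[-4,-0.1,0],[0,0,0]],[[-4,-0.1,0],[0,0,0]],[[-4,-0.1,0],[0,0,0]],[[-4,-0.1,0],[0,0,0]],[[-4,-0.1,0],[0,0,0]],[[-3.8,0,0],[0,0,0]],[[0,0,0],[0,-7,0]],[[0,0,0],[0,-7,0]],[[0,0,0],[0,-7,0]],[[0,0,0],[0,-7,0]],[[0,0,0],[0,0,0]]]' --claw 5

```text
clock: 13.6
position: [623.4, 94.6, 255.6]
ee_rot: [-0.637, 0.732, 0.16, 0.182]
contact_force: [0.7, -0.4, -0.4]
gripper_width: 50.1
grasp_force: 0.0
```

```bash
python3 go.py 637,161.8,102.2; python3 - <<'E'
from bench import get_image
import cv2,numpy as np
def c(n,x,y,w,h):
    return cv2.resize(get_image(n)["img"][y:y+h,x:x+w,::-1],None,fx=4,fy=4,interpolation=cv2.INTER_CUBIC)
cv2.imwrite("pics/q1.png",np.hstack([c("side",190,110,100,140),c("top",270,110,100,140)]))
E
```

```text
[623.376  94.615 255.576]
[[-0.123 -0.874 -0.471]
 [-0.99   0.138  0.003]
 [ 0.062  0.467 -0.882]]
joints
[ 0.16   0.357  0.124 -0.499 -1.228 -0.155]
637,161.8,102.2 delta cm [ 1.182 -0.465 16.752]
```

View pics/q1.png

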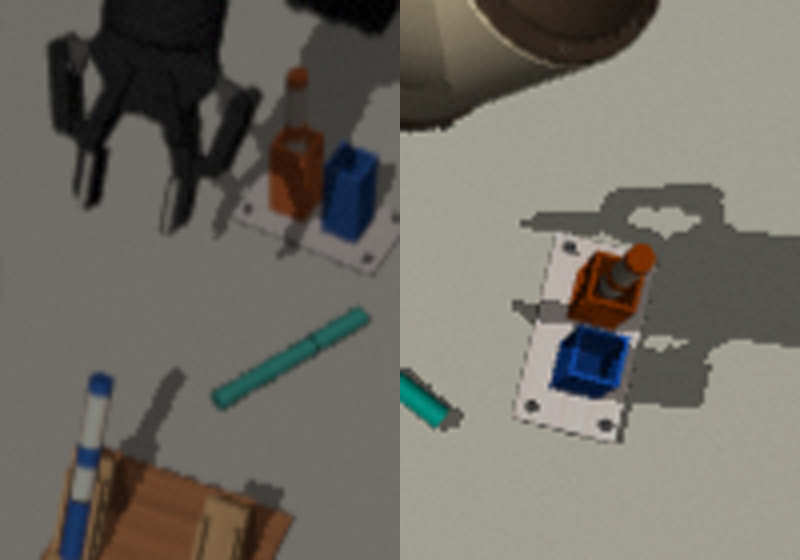

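The orange marker stands in its well (tail at (300,75) in the side crop). The blue marker is still in the rest, with its tail at (99,383). Now I'll fetch blue.

Request:
drive_tool --deltas '[[[0.7,-0.25,2.9],[0,0,0]],[[0.55,-0.2,2],[0,0,0]],[[0,0,2],[0,0,0]],[[0,0,2],[0,0,0]],[[0,0,2],[0,0,0]],[[0,0,2],[0,0,0]],[[0,0,2],[0,0,0]],[[0,0,1],[0,0,0]],[[0,0,0.8],[0,0,0]],[[0,0,0],[0,0,0]],[[0,0,0],[0,0,0]]]'

```text
clock: 14.8
position: [637.4, 163.4, 104.2]
ee_rot: [-0.639, 0.73, 0.159, 0.182]
contact_force: [0.0, -0.5, 0.9]
gripper_width: 50.0
grasp_force: 0.0
```

```bash
python3 go.py 637.2,162,100.5|tail -1; python3 - <<'E'
from bench import get_image
import cv2,numpy as np
def c(n,x,y,w,h):
    return cv2.resize(get_image(n)["img"][y:y+h,x:x+w,::-1],None,fx=5,fy=5,interpolation=cv2.INTER_CUBIC)
cv2.imwrite("pics/g2.png",c("side",175,165,90,100))
E
```

```text
637.2,162,100.5 delta cm [ 0.299 -0.001  0.262]
```

View pics/g2.png

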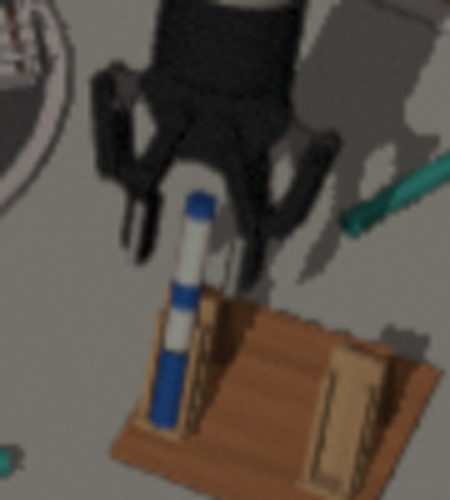

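The fingertips at (140,262) and (252,290) straddle the blue barrel at (190,255). I'll correct by 3 mm and close.

Request:
drive_tool --deltas '[[[0.3,0,0.2],[0,0,0]],[[0,0,0],[0,0,0]],[[0,0,0],[0,0,0]],[[0,0,0],[0,0,0]],[[0,0,0],[0,0,0]],[[0,0,0],[0,0,0]]]' --claw 2.2

```text
clock: 15.45
position: [636.8, 161.7, 100.5]
ee_rot: [-0.639, 0.73, 0.159, 0.182]
contact_force: [-0.1, -0.6, 0.1]
gripper_width: 21.8
grasp_force: 0.0
```

Request:
drive_tool --deltas '[[[0,0,0],[0,0,0]],[[0,0,0],[0,0,0]],[[0,0,0],[0,0,0]]]' --claw 1.6

```text
clock: 15.75
position: [636.8, 161.7, 100.5]
ee_rot: [-0.639, 0.73, 0.159, 0.182]
contact_force: [0.5, -0.1, -0.9]
gripper_width: 16.1
grasp_force: 1.0
```

Request:
drive_tool --deltas '[[[0,0,0],[0,0,0]],[[0,0,0],[0,0,0]],[[0,0,0],[0,0,0]]]' --claw 1.44

```text
clock: 16.05
position: [637.0, 161.6, 100.6]
ee_rot: [-0.639, 0.73, 0.159, 0.182]
contact_force: [-0.0, 0.1, 0.1]
gripper_width: 15.2
grasp_force: 32.9
```

Request:
drive_tool --deltas '[[[-0.1,0,-0.5],[0,0,0]],[[-0.1,0,-1],[0,0,0]],[[-0.1,0,-1.5],[0,0,0]],[[-0.1,0,-2],[0,0,0]],[[0,0,-2],[0,0,0]],[[0,0,-2],[0,0,0]],[[0,0,-2],[0,0,0]],[[0,0,0],[0,0,0]]]'

```text
clock: 16.85
position: [631.7, 112.6, 203.9]
ee_rot: [-0.639, 0.73, 0.157, 0.185]
contact_force: [-0.1, 0.8, -0.3]
gripper_width: 15.4
grasp_force: 32.9
```

Request:
drive_tool --deltas '[[[0,0,0],[0,7,0]],[[0,0,0],[0,7,0]],[[0,0,0],[0,7,0]],[[0,0,0],[0,7,0]],[[0,0,-2],[0,0,0]],[[0,0,-4],[0,0,0]],[[0,0,-4],[0,0,0]],[[0,0,0],[0,0,0]],[[0,0,0],[0,0,0]]]'

```text
clock: 17.75
position: [630.1, 114.4, 300.1]
ee_rot: [-0.659, 0.753, 0.0, 0.001]
contact_force: [0.5, 0.8, -1.3]
gripper_width: 15.3
grasp_force: 32.9
```

```bash
python3 go.py 535.5,-167.9,290
```

```text
[630.088 114.399 300.088]
[[-0.133 -0.991 -0.002]
 [-0.991  0.133 -0.001]
 [ 0.001  0.002 -1.   ]]
joints
[ 0.431  0.376  0.165 -0.001 -1.359 -0.564]
535.5,-167.9,290 delta cm [29.237  5.632  0.958]
```

Request:
drive_tool --deltas '[[[2.2,0.4,0.3],[0,0,0]],[[4,0.8,0.7],[0,0,0]],[[4,0.8,0.8],[0,0,0]],[[4,0.8,0.8],[0,0,0]],[[4,0.8,0.8],[0,0,0]],[[4,0.8,0.8],[0,0,0]],[[4,0.8,0.8],[0,0,0]],[[3,0.4,0],[0,0,0]],[[0,0,0],[0,0,0]],[[0,0,0],[0,0,0]]]'

```text
clock: 18.75
position: [535.1, -168.3, 247.9]
ee_rot: [-0.658, 0.753, 0.001, -0.001]
contact_force: [1.3, 0.8, -1.5]
gripper_width: 15.3
grasp_force: 32.9
```

```bash
python3 go.py 535.5,-167.9,180; python3 - <<'E'
from bench import get_image
import cv2,numpy as np
def c(n,x,y,w,h):
    return cv2.resize(get_image(n)["img"][y:y+h,x:x+w,::-1],None,fx=4,fy=4,interpolation=cv2.INTER_CUBIC)
cv2.imwrite("pics/p3.png",np.hstack([c("side",225,70,100,120),c("top",270,130,100,120)]))
E
```

```text
[ 535.129 -168.291  247.924]
[[-0.134 -0.991 -0.   ]
 [-0.991  0.134  0.003]
 [-0.003  0.001 -1.   ]]
joints
[-0.016  0.266 -0.123 -0.001 -1.185 -0.118]
535.5,-167.9,180 delta cm [-0.042 -0.052  6.792]
```

View pics/p3.png

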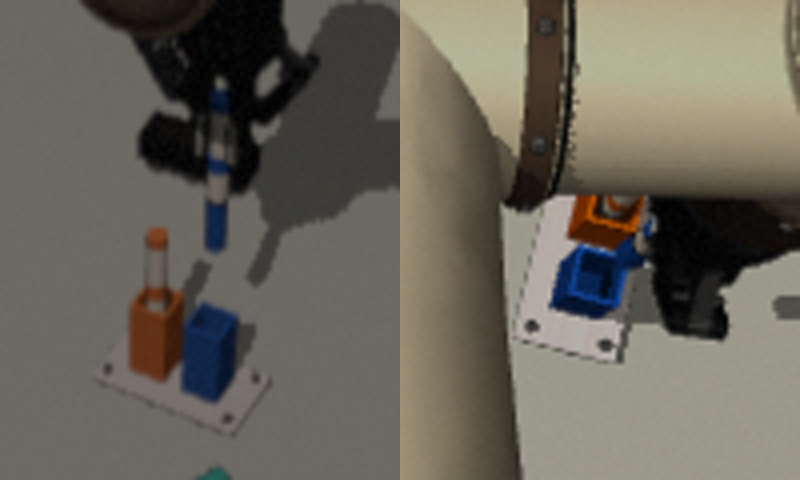

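The blue marker hangs upright with its cap end at (216,247), over the blue rim centre at (212,318) in the side crop. The orange marker stands in its well. I'll shift about 1 mm towards +x and lower.

Request:
drive_tool --deltas '[[[0,-0.1,2],[0,0,0]],[[0,0,2],[0,0,0]],[[0,0,1.5],[0,0,0]],[[0,0,0.8],[0,0,0]],[[0,0,0.5],[0,0,0]],[[0,0,0.5],[0,0,0]],[[0,0,0.5],[0,0,0]],[[0,0,0.5],[0,0,0]],[[0,0,0.5],[0,0,0]]]'

```text
clock: 19.75
position: [537.3, -168.2, 161.4]
ee_rot: [-0.659, 0.753, -0.0, 0.0]
contact_force: [-0.3, 0.0, -0.4]
gripper_width: 15.2
grasp_force: 32.9
```

Request:
drive_tool --deltas '[[[0,0,0.5],[0,0,0]],[[0,0,0.5],[0,0,0]],[[0,0,0.5],[0,0,0]],[[0,0,0.5],[0,0,0]],[[0,0,0.5],[0,0,0]],[[0,0,0.5],[0,0,0]],[[0,0,0.5],[0,0,0]],[[0,0,0.5],[0,0,0]],[[0,0,0.4],[0,0,0]],[[0,0,0],[0,0,0]]]'

```text
clock: 20.75
position: [536.7, -168.1, 116.7]
ee_rot: [-0.658, 0.753, 0.001, -0.0]
contact_force: [-1.6, 1.0, -0.5]
gripper_width: 15.3
grasp_force: 32.9
```

Request:
drive_tool --deltas '[[[0,0,0.3],[0,0,0]],[[0,0,0.3],[0,0,0]],[[0,0,0.2],[0,0,0]],[[0,0,0.1],[0,0,0]],[[0,0,0],[0,0,0]]]'

```text
clock: 21.25
position: [537.1, -168.1, 108.3]
ee_rot: [-0.659, 0.753, 0.0, -0.0]
contact_force: [-1.2, -0.1, -0.3]
gripper_width: 15.3
grasp_force: 32.9
```

Request:
drive_tool --deltas '[[[0,0,0.1],[0,0,0]],[[0,0,0.1],[0,0,0]],[[0,0,0.1],[0,0,0]],[[0,0,0],[0,0,0]]]'

```text
clock: 21.65
position: [537.0, -168.1, 105.3]
ee_rot: [-0.659, 0.753, 0.0, -0.0]
contact_force: [0.2, -0.7, -0.2]
gripper_width: 14.7
grasp_force: 32.9
```

Request:
drive_tool --deltas '[[[0,0,0.1],[0,0,0]],[[0,0,0.1],[0,0,0]],[[0,0,0],[0,0,0]]]'

```text
clock: 21.95
position: [537.1, -168.1, 103.3]
ee_rot: [-0.659, 0.753, 0.0, -0.0]
contact_force: [-0.2, -0.4, -0.1]
gripper_width: 15.2
grasp_force: 32.9
```

Request:
drive_tool --deltas '[[[0,0,0],[0,0,0]],[[0,0,0],[0,0,0]],[[0,0,0],[0,0,0]],[[0,0,0],[0,0,0]],[[0,0,-1.5],[0,0,0]],[[0,0,-3],[0,0,0]],[[0,0,-4],[0,0,0]],[[0,0,-4],[0,0,0]],[[0,0,-4],[0,0,0]],[[0,0,0],[0,0,0]]]' --claw 2.8

```text
clock: 22.95
position: [540.1, -168.9, 275.4]
ee_rot: [-0.659, 0.752, -0.005, 0.004]
contact_force: [0.5, -0.8, -0.0]
gripper_width: 27.9
grasp_force: 0.0
```

Request:
drive_tool --deltas '[[[-4,0,0],[0,0,0]],[[-4,0,0],[0,0,0]],[[-4,0,0],[0,0,0]],[[-4,0,0],[0,0,0]],[[-4,0,0],[0,0,0]],[[-4,0,0],[0,0,0]],[[-4,0,0],[0,0,0]],[[-4,0,0],[0,0,0]],[[0,0,0],[0,0,0]],[[0,0,0],[0,0,0]]]'

```text
clock: 23.95
position: [579.3, 149.8, 267.6]
ee_rot: [-0.659, 0.752, 0.0, -0.001]
contact_force: [0.8, -1.8, -0.8]
gripper_width: 27.9
grasp_force: 0.0
```

```bash
python3 - <<'E'
from bench import get_image
from h import *
np.set_printoptions(precision=1,suppress=True)
g={n:get_image(n) for n in("side","top")};c={}
for n,(x0,y0,x1,y1) in(("side",(245,110,300,180)),("top",(295,150,350,225))):
    im=g[n]["img"][y0:y1,x0:x1].astype(int);r,gg,b=im.transpose(2,0,1)
    for k,m in(("b",(b>1.4*r)&(b>45)),("o",(r>1.6*b)&(r>70))):
        _,L,st,ce=cv2.connectedComponentsWithStats(m.astype(np.uint8))
        for i in range(1,len(st)):
            if st[i,4]>8: print(n,k,st[i]+[x0,y0,0,0,0],ce[i]+[x0,y0])
for k,p in(("orange",(581.8,-178,151)),("blue",(536,-168,151))): print(k,"expected tail",proj(g["side"],[p]),proj(g["top"],[p]))
E
```

```text
top b [312 190  18  18 121] [321.  197.2]
top b [308 206  10   4  12] [313.  207.5]
top o [315 172  20  17 123] [325.  178.7]
orange expected tail [[263.6 128.3]] [[329.7 174.3]]
blue expected tail [[277.5 133.2]] [[325.7 194. ]]
```

Request:
drive_tool --deltas '[[[-4,2,0],[0,0,0]],[[-4,2,0],[0,0,0]],[[-4,2,0],[0,0,0]],[[-4,2,0],[0,0,0]],[[-4,2,0],[0,0,0]],[[-4,2,0],[0,0,0]],[[0,0,0],[0,0,0]],[[0,0,0],[0,0,0]]]'

```text
clock: 24.85
position: [492.4, 402.4, 268.2]
ee_rot: [-0.659, 0.753, -0.0, -0.0]
contact_force: [-0.1, -0.5, 0.1]
gripper_width: 27.9
grasp_force: 0.0
```

```bash
python3 - <<'E'
from bench import get_image
from h import *
g=get_image("side")
x0,y0,x1,y1=245,110,300,180
im=g["img"][y0:y1,x0:x1].astype(int);r,gg,b=im.transpose(2,0,1)
for k,m in(("b",(b>1.4*r)&(b>35)),("o",(r>1.6*b)&(r>50))):
    _,L,st,ce=cv2.connectedComponentsWithStats(m.astype(np.uint8))
    for i in range(1,len(st)):
        if st[i,4]>5: print(k,st[i]+[x0,y0,0,0,0],ce[i]+[x0,y0])
E
```

```text
b [275 131   5   6  24] [277.16666667 133.875     ]
b [271 146  14  24 253] [276.8972332  157.71146245]
o [263 127   5   6  28] [265.         129.32142857]
o [257 141  14  24 271] [263.25830258 152.57933579]
```

Both tails sit at the projected height for markers standing on the well floors.

```bash
python3 -c "
from bench import arm
print(arm.job_done())"
```

```text
the job is handed in; nothing more can be done
None
```

I placed both markers cap-down in the wells of their own colour, let them go and handed the job in at about 25 s; the cameras show both tails at the height for standing on the well floors, but I got no verdict back.

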